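Chock the gas cylinder

TASK

The white gas cylinder on the sloping rest is held only by the rest's sliding stop. Tip the black rubber chock, which stands on its thick end, over onto its flat underside on the desk and let go of it; then take it again by the thick end, set it on the rest, downhill of the middle of the cylinder, and push it gently, thin edge first and pointing straight uphill, against the cylinder's low side without rolling the cylinder away. Leave the chock there, then pull the stop fully back by its upright tab so that the chock alone holds the cylinder, and leave the jar, the pot and the box beside the rest where they stand.

Things in the scene. Friction and masses are not known exactly. Their poses are not given: they have to be found in the camera images.
- cylinder_rest: Fixed white sloping rest, 260 mm long (its x), 230 mm wide (y). Origin at the centre of its underside, on the desk top; x points uphill but level (yaw only), z up. Its flat top slopes 7 degrees: height 30 mm + 0.123 x (14 mm at the low edge, 46 mm at the high edge, which has a lip 12 mm high).
- stop (a joint): Sliding steel stop, m: 0 = against the cylinder (as found), 0.05 = fully drawn back downhill along the slope; 2.5 N friction, stays where left. U-shaped frame 11 mm high over the slope: arms 12 mm wide at the rest's y = +-75 mm (138 mm free between), ending in posts 38 mm high at the cylinder; crossbar 16 mm wide at the rest's x = -96 mm.
- stop_tab (a point): Grip point of the stop's upright grey pull tab on the crossbar: tab 12 mm thick (along the slope), 50 mm wide, 36 mm high. The point is on its centre line, 12 mm below its top edge, 24 mm above the crossbar. x axis uphill along the slope, y across.
- cylinder_mid (a point): White gas cylinder lying across the slope, free to roll, 0.8 kg: straight body 64 mm in diameter, 170 mm long, shoulder and black valve knob beyond it at +y (215 mm overall). Point on its axis (its y), middle of the straight body; as found at the rest's y = 0, resting against the stop's posts.
- chock_center (a point): Middle (of length, width, height) of the loose black rubber wedge chock, 0.25 kg: 100 mm long, 50 wide, 44 high; thick half a block, other half slopes at 40 degrees to a thin edge 2.5 mm high. z axis: thick end to thin edge; x: flat underside to top; y: width. Found standing on the thick end, underside facing away from the robot within 45 degrees; tips over when leaned 26 degrees that way.
- chock_tip (a point): Middle of the lower edge of the chock's thin end (on the underside), same axes. With the chock on the slope and just touching the cylinder, pointing uphill, this point is about 11 mm (level) downhill of the cylinder's axis, at x = +55 mm of the rest as found, and the chock's centre is 63 mm downhill of the axis.
- brown_jar: Small brown jar with black lid, 44 mm across, 52 mm high, standing on the other side of the rest from the chock; origin under its centre. Bystander.
- cement_pot: White pot with green lid, 47 mm across, 40 mm high, at the front left of the desk; origin under its centre. Bystander.
- small_box: Dark box 50x60x30 mm at the front right of the desk; origin under its centre. Bystander.
There are look-alikes about, which are no part of the job. What is shaped like the part that bears chock_center but green or yellow is not meant.

How it is judged:
By the outcome, as a careful person would: the job done as asked, in the order asked, and still so for the second after the job is handed in, with the robot touching nothing.
It also fails if it takes over 58 s, if anything falls off the work surface, if the arm or the gripper's body presses on something with over 40 N, if the wrist force passes 120 N, or if a joint passes its speed limit or range.

ROBOT

A 6-joint arm with a two-finger parallel gripper is mounted at the origin on a cart in front of the work surface, level with it; the furniture and walls round the work are solid. World frame = base frame: x ahead of the robot, y to its left, z up, the work surface at z = 0. Lengths are in m, angles in rad, forces in N, time in s.
With the tool pointing down it reaches from about 0.225 to 0.875 m from the base axis. Payload 3.4 kg.
Tool frame: the origin (TCP) lies between the finger pads; the fingertips stand 11 mm ahead of it and the grasp point (between the pads) lies 8 mm behind it (tips_ahead is the distance from the TCP to the fingertips, in m); z points along the fingers, x is the direction in which the jaws open and shut, and the axes are right-handed (so a half turn about z gives the same grasp; the last joint's range is limited). The gripper opens to 85 mm and grips with 20 to 120 N. Pads are 22 mm wide; open, the fingers measure 114 mm over their backs; the gripper's body (76 mm by 85 mm) begins 54 mm behind the grasp point. The pads swing forward as they close: fully open they stand 13 mm farther back than shut.
Start: joints at [-1.244, 0.276, 1.505, -0, 1.361, -0.121], TCP at [0.249, -0.518, 0.242] pointing down, gripper open.
Joint ranges: [-2.89, 2.89], [-0.75, 2.08], [0.22, 2.7], [-1.18, 4.32], [0.11, 2.71], [-2.7, 2.7]. Speed limits (rad/s): [2.57, 2.57, 3.14, 3.14, 3.14, 3.14].

INTERFACE

Orientations are given as a unit quaternion [w, x, y, z].
In Python, from rig import get_state, get_image, sign_off, masks_of, tips_ahead gives the robot as it stands.
- The arm moves only by the tool play_rows, never from a script. Its argument "series" is a list of rows, each an object of numbers: "fingers": the closure, from -1 (fully open) to 1 (shut); "dx", "dy", "dz": the shift along the world's x, y, z in mm; "turn": the turn about the world's z in rad. A call has 1 to 20 rows; each row shifts and turns the pose as measured when the row begins; what a row does not reach is not made up. A row lasts 1/12 s, in which the tool goes at most 41.7 mm and 7.16 degrees, less where a joint would pass 70% of its speed; a pose out of reach is approached as far as the arm can. A call with a gripper value outside its range is refused whole. The fingers move at their own pace and stop on an object; "squeeze" is the grip in N (left out, the last holds). Time passes only in rows, so rows that do not move let the fingers close. It gives the time, the measured TCP pose, the force and the opening at its end, in the units of the state.
- get_state(): the state, without advancing time (a new reading comes with each control period).
- get_image(name): name is "scene" or "top" or "wrist"; returns a dict with "pixels" (400x640x3 uint8, red, green, blue), "vfov" (degrees; the focal length in pixels is half the picture's height over the tangent of half this angle, whatever the lens; pixels are square), "cx", "cy" (the principal point, pixels), "dist" ([k1, k2, p1, p2, k3] as OpenCV has them; the pictures are not rectified), "rvec" (rotation vector, rad) and "tvec" (3), from world to camera coordinates, as OpenCV has them; the wrist camera has in their place "hand_eye" (4x4, takes a point from camera to tool coordinates, whose origin is the TCP and whose axes are the tool frame's). Camera axes: x right, y down, z forward; pixel columns grow to the right and rows downward; lengths in m; the calibration is good to about 2 mm. A picture is of the moment at which its call begins: read the wrist's pose just before it. There is no depth.
- sign_off(): hands the job in, once; it reports no verdict.
Trained networks look in a picture, given as the dict that the camera call returned (one of the last four; its "shot" number tells which), for a name from the list of things; names that differ only in an ending like _2 or _b are one class to them, and where a whole thing is asked for, a point or a joint stands for the part that bears it (a point fixed in the world has none). Each returns a list of dicts, best first, with "p" (0 to 1); they miss things now and then, are a little off and sometimes report something else, mostly with a low value. They report only what shows in the picture. A call takes as long as a camera call. They do not tell look-alikes from the thing itself.
- masks_of(picture, label): "region" (400x640 bool, what is visible of it) and "xy" ([column, row] in pixels, amid what is visible of it).
The state is a dict: "clock": time; "qpos": joint angles; "qd": joint speeds; "effort": joint torques, N m; "position": TCP position; "ee_rot": TCP orientation; "contact_force": force on the tool from outside, world axes, zero at the start; "moment": the same for the moment, N m; "width": finger opening in m.
Only numpy, scipy, OpenCV 4.12 (cv2) and the standard library are available. Lean on these libraries where they do the work, as an engineer would, in place of code of your own. Each camera call takes 0.05 s, during which the arm holds its last target. There are 200 camera calls.

## Working session

There is one attempt and no reset: what is moved stays moved. The work goes in short steps, Python scripts to look and compute and a tool call to move; the robot and the scene stay as the last step left them, time stands still between calls to the robot, and variables do not carry over. Pictures are saved under pics/ and viewed, about 8 in all and at most 12, crops included, and the job is handed in when it is done.

Besides the shell and the picture viewer there is one more tool, called after ">>>" as name(argument=value, ...) on one line, values as JSON. play_rows: Moves the arm, as the interface text tells. Its arguments: {"type":"object","properties":{"series":{"type":"array"},"squeeze":{"type":"number"}},"required":["series"]}

```bash
mkdir -p pics
cat > h.py <<'E'
import numpy as np, cv2
from rig import *
def K(im):
    f=200/np.tan(np.radians(im["vfov"])/2)
    return np.array([[f,0,im["cx"]],[0,f,im["cy"]],[0,0,1.]]),np.array(im["dist"],float)
def quatR(q):
    from scipy.spatial.transform import Rotation as R
    return R.from_quat([q[1],q[2],q[3],q[0]]).as_matrix()
def cam(im,st=None):
    if "rvec" in im:
        R=cv2.Rodrigues(np.array(im["rvec"],float))[0];t=np.array(im["tvec"],float).ravel()
    else:
        T=np.eye(4);T[:3,:3]=quatR(st["ee_rot"]);T[:3,3]=st["position"]
        M=np.linalg.inv(T@np.array(im["hand_eye"]));R=M[:3,:3];t=M[:3,3]
    return R,t
def proj(im,P,st=None):
    R,t=cam(im,st);k,d=K(im)
    return cv2.projectPoints(np.array(P,float).reshape(-1,1,3),cv2.Rodrigues(R)[0],t,k,d)[0].reshape(-1,2)
def toz(im,px,z,st=None):
    R,t=cam(im,st);k,d=K(im)
    n=cv2.undistortPoints(np.array(px,float).reshape(-1,1,2),k,d).reshape(-1,2)
    r=np.c_[n,np.ones(len(n))]@R; c=-R.T@t
    return c+r*((z-c[2])/r[:,2])[:,None]
def save(im,name): cv2.imwrite("pics/"+name,cv2.cvtColor(im["pixels"],cv2.COLOR_RGB2BGR))
E
python3 - <<'E'
from h import *
np.set_printoptions(precision=3,suppress=True)
print(tips_ahead, get_state())
for n in ("scene","top"):
    im=get_image(n);save(im,n+"1.png");R,t=cam(im);print(n,"cam at",-R.T@t,im["vfov"])
    for l in ["cylinder_rest","stop","stop_tab","cylinder_mid","chock_center","brown_jar","cement_pot","small_box"]:
        for m in masks_of(im,l)[:3]:
            if m["p"]>.2:
                ys,xs=np.nonzero(m["region"]);print(l,round(m["p"],2),m["xy"],(xs.min(),xs.max(),ys.min(),ys.max()),toz(im,[m["xy"]],0.02)[0])
E
```

```text
0.011 {'clock': 0.0, 'qpos': array([-1.244,  0.277,  1.506,  0.   ,  1.361, -0.121]), 'qd': array([-0.   ,  0.   ,  0.001, -0.001, -0.001, -0.   ]), 'effort': array([  0.002, -41.676, -24.58 ,   0.   ,   0.011,  -0.   ]), 'position': array([ 0.249, -0.518,  0.241]), 'ee_rot': array([-0.001,  0.846, -0.532, -0.001]), 'contact_force': array([-0.271,  0.38 ,  0.438]), 'moment': array([-0.045,  0.002,  0.02 ]), 'width': 0.08555425746929332}
scene cam at [ 0.429 -1.052  1.324] 48.19317710719989
cylinder_rest 0.7 [327.4, 192.2] (np.int64(299), np.int64(369), np.int64(165), np.int64(218)) [0.585 0.047 0.02 ]
stop 0.71 [310.8, 191.3] (np.int64(306), np.int64(343), np.int64(168), np.int64(205)) [0.523 0.058 0.02 ]
stop_tab 0.89 [311.8, 193.5] (np.int64(306), np.int64(343), np.int64(167), np.int64(206)) [0.525 0.047 0.02 ]
cylinder_mid 0.66 [351.4, 184.4] (np.int64(343), np.int64(360), np.int64(156), np.int64(205)) [0.683 0.075 0.02 ]
chock_center 0.96 [311.8, 269.8] (np.int64(302), np.int64(319), np.int64(256), np.int64(283)) [ 0.491 -0.284  0.02 ]
chock_center 0.84 [294.8, 238.9] (np.int64(2
[... 1242 characters left out ...]
 0.301 0.02 ]
chock_center 0.94 [433.1, 240.2] (np.int64(421), np.int64(445), np.int64(225), np.int64(245)) [ 0.474 -0.308  0.02 ]
chock_center 0.7 [384.4, 242.1] (np.int64(374), np.int64(398), np.int64(235), np.int64(256)) [ 0.459 -0.169  0.02 ]
chock_center 0.63 [390.3, 210.3] (np.int64(382), np.int64(398), np.int64(198), np.int64(221)) [ 0.551 -0.182  0.02 ]
brown_jar 0.47 [221.7, 214.0] (np.int64(214), np.int64(231), np.int64(208), np.int64(224)) [0.506 0.302 0.02 ]
cement_pot 0.83 [177.3, 233.4] (np.int64(169), np.int64(188), np.int64(225), np.int64(241)) [0.44  0.424 0.02 ]
small_box 0.89 [470.7, 254.7] (np.int64(456), np.int64(480), np.int64(247), np.int64(264)) [ 0.439 -0.416  0.02 ]
```

Run:
```python
import cv2,numpy as np
a=cv2.imread("pics/top1.png")[120:280,150:490];b=cv2.imread("pics/scene1.png")[130:330,260:400]
cv2.imwrite("pics/a.png",cv2.resize(a,(782,368),interpolation=cv2.INTER_CUBIC))
cv2.imwrite("pics/b.png",cv2.resize(b,(420,600),interpolation=cv2.INTER_CUBIC))
```

```text
(no output)
```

View pics/a.png

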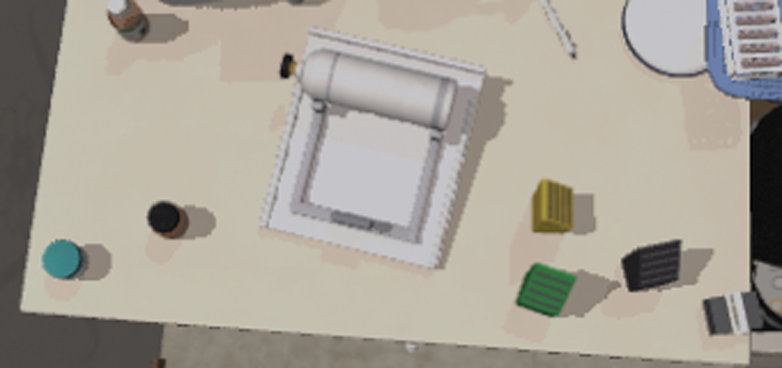

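View pics/b.png

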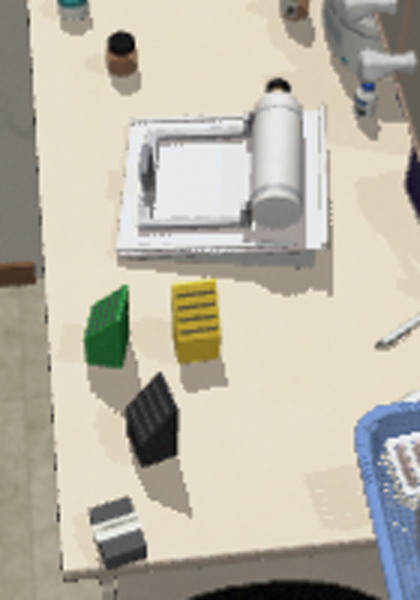

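The top view shows the black chock at about (433,237), its ribs facing the robot, with the green and yellow look-alikes at about (388,245) and (390,210). The rest's corners are at (264,219), (340,236), (361,151) and (285,133). Next I'll fit poses to the outlines.

```bash
cat >> h.py <<'E'
from scipy.optimize import minimize
PROF=np.array([[0,0],[.1,0],[.1,.0025],[.05,.044],[0,.044]])
def chock(x,y,yaw,standing=True):
    # x,y: standing -> centre of footprint; lying -> centre of length. yaw: direction underside normal(standing)/thin edge(lying)
    P=[]
    for l,h in PROF:
        for w in(-.025,.025):
            a,z=((.022-h),l) if standing else (l-.05,h)
            P.append([x+a*np.cos(yaw)-w*np.sin(yaw),y+a*np.sin(yaw)+w*np.cos(yaw),z])
    return np.array(P)
def fit(obs,model,x0,scale):
    S=4
    big=[cv2.resize(m.astype(np.uint8),None,fx=S,fy=S,interpolation=cv2.INTER_NEAREST)>0 for _,_,m in obs]
    def cost(p):
        c=0
        for (im,st,m),b in zip(obs,big):
            q=(proj(im,model(*p),st)+.5)*S-.5
            a=np.zeros(b.shape,np.uint8);cv2.fillConvexPoly(a,cv2.convexHull((q*16).round().astype(np.int32)),1,shift=4);a=a>0
            c+=1-(a&b).sum()/(a|b).sum()
        return c/len(obs)
    x0=np.array(x0,float);sim=np.vstack([x0]+[x0+np.eye(len(x0))[i]*scale[i] for i in range(len(x0))])
    r=minimize(cost,x0,method="Nelder-Mead",options=dict(initial_simplex=sim,xatol=1e-4,fatol=1e-5,maxiter=300))
    return r.x,r.fun
E
python3 - <<'E'
from h import *
np.set_printoptions(precision=3,suppress=True)
obs=[]
for n in("scene","top"):
    im=get_image(n);m=[m for m in masks_of(im,"chock_center")][0];print(n,m["p"],m["xy"]);obs.append((im,None,m["region"]))
    if n=="top":
        c=np.array([[263.9,218.7],[340,236.5],[360.9,151.3],[285.2,133]])
        P=np.vstack([toz(im,c[:2],.014),toz(im,c[2:],.058)]);print(P, P.mean(0), np.linalg.norm(np.diff(P[:,:2],axis=0),axis=1))
for o in (obs,obs[:1],obs[1:]):
  best=min((fit(o,chock,[.47,-.29,y],[.01,.01,.2]) for y in(-.6,-.2,.2,.6)),key=lambda r:r[1]);print(best)
w=get_image("wrist");print(np.array(w["hand_eye"]),w["vfov"])
E
```

```text
scene 0.95 [309.0, 270.9]
top 0.89 [390.6, 209.2]
[[ 0.502  0.179  0.014]
 [ 0.466 -0.043  0.014]
 [ 0.71  -0.086  0.058]
 [ 0.75   0.136  0.058]] [0.607 0.047 0.036] [0.225 0.247 0.226]
(array([ 0.485, -0.3  ,  0.253]), np.float64(0.530398017203674))
(array([ 0.485, -0.3  ,  0.253]), np.float64(0.06079603440734804))
(array([ 0.47, -0.29, -0.6 ]), np.float64(1.0))
[[ 1.     0.001  0.     0.   ]
 [-0.001  0.948  0.319 -0.082]
 [ 0.    -0.319  0.948 -0.133]
 [ 0.     0.     0.     1.   ]] 68.40508999153506
```

>>> play_rows(series=[{"fingers": 1, "dx": 24, "dy": 22, "dz": 0, "turn": -0.02}, {"fingers": 1, "dx": 24, "dy": 22, "dz": 0, "turn": -0.02}, {"fingers": 1, "dx": 24, "dy": 22, "dz": 0, "turn": -0.02}, {"fingers": 1, "dx": 24, "dy": 22, "dz": 0, "turn": -0.02}, {"fingers": 1, "dx": 24, "dy": 22, "dz": 0, "turn": -0.02}, {"fingers": 1, "dx": 24, "dy": 22, "dz": 0, "turn": -0.02}, {"fingers": 1, "dx": 24, "dy": 22, "dz": 0, "turn": -0.02}, {"fingers": 1, "dx": 24, "dy": 22, "dz": 0, "turn": -0.02}, {"fingers": 1, "dx": 24, "dy": 22, "dz": 0, "turn": -0.02}, {"fingers": 1, "dx": 24, "dy": 22, "dz": 0, "turn": -0.02}, {"fingers": 1}])

```text
invalid input at $.series[10]: expected keys fingers, dx, dy, dz, turn
```

Run:
```python
from h import *
np.set_printoptions(precision=3,suppress=True)
st=get_state();im=get_image("wrist");save(im,"w1.png")
ms=masks_of(im,"chock_center")
for m in ms: print(m["p"],m["xy"],m["region"].sum())
e=proj(im,chock(.485,-.3,.25).mean(0),st)[0];print(e,st["position"],st["ee_rot"])
m=min(ms,key=lambda m:np.hypot(*(np.array(m["xy"])-e)))
print(fit([(im,st,m["region"])],chock,[.485,-.3,.25],[.01,.01,.1]))
```

```text
[ 213.628 -164.313] [ 0.249 -0.518  0.242] [ 0.     0.846 -0.532  0.   ]Traceback (most recent call last):
  File "<stdin>", line 7, in <module>
ValueError: min() iterable argument is empty
```

View pics/w1.png

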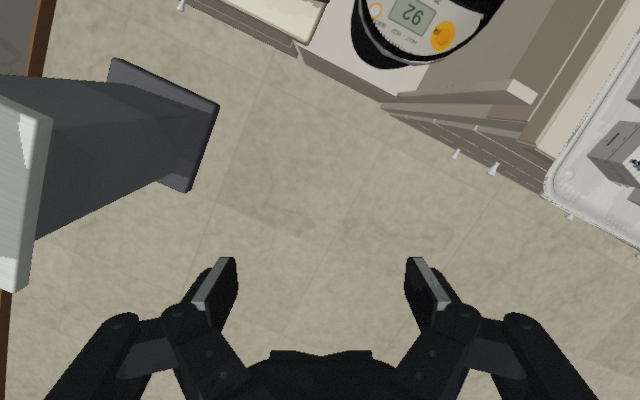

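The move was refused because a key was missing, so the picture shows only the floor. I'll resend it.

>>> play_rows(series=[{"fingers": 1, "dx": 24, "dy": 22, "dz": 0, "turn": -0.02}, {"fingers": 1, "dx": 24, "dy": 22, "dz": 0, "turn": -0.02}, {"fingers": 1, "dx": 24, "dy": 22, "dz": 0, "turn": -0.02}, {"fingers": 1, "dx": 24, "dy": 22, "dz": 0, "turn": -0.02}, {"fingers": 1, "dx": 24, "dy": 22, "dz": 0, "turn": -0.02}, {"fingers": 1, "dx": 24, "dy": 22, "dz": 0, "turn": -0.02}, {"fingers": 1, "dx": 24, "dy": 22, "dz": 0, "turn": -0.02}, {"fingers": 1, "dx": 24, "dy": 22, "dz": 0, "turn": -0.02}, {"fingers": 1, "dx": 24, "dy": 22, "dz": 0, "turn": -0.02}, {"fingers": 1, "dx": 0, "dy": 0, "dz": 0, "turn": 0}])

```text
clock: 2.08
position: [0.4715, -0.3136, 0.2425]
ee_rot: [0.001, 0.79, -0.613, 0.001]
contact_force: [-0.6, 0.4, -0.2]
width: -0.0
```

```bash
cat > w.py <<'E'
from h import *
import sys
np.set_printoptions(precision=4,suppress=True)
def look(name,label,g,guess,scale,model,extra=None):
    st=get_state();im=get_image("wrist");save(im,name)
    ms=[m for m in masks_of(im,label)]
    e=proj(im,model(*guess).mean(0),st)[0]
    for m in ms: print(round(m["p"],2),m["xy"],m["region"].sum())
    print("expect",e,"tcp",st["position"],"yawx",np.degrees(np.arctan2(*quatR(st["ee_rot"])[[1,0],0])),"t",st["clock"],"F",st["contact_force"],"w",st["width"])
    if ms:
        m=min(ms,key=lambda m:np.hypot(*(np.array(m["xy"])-e)))
        print("fit",fit([(im,st,m["region"])],model,guess,scale))
    return im,st
E
python3 - <<'E'
from w import *
look("w2.png","chock_center",None,[.485,-.3,.25],[.01,.01,.1],chock)
E
```

```text
0.75 [205.0, 74.0] 4288
0.68 [312.6, 162.3] 2091
expect [310.9843 160.1903] tcp [ 0.4715 -0.3136  0.2425] yawx -75.66773210408135 t 2.0833 F [-0.5881  0.3595 -0.2403] w -4.68555229478187e-05
fit (array([ 0.4831, -0.3022,  0.2593]), np.float64(0.034632661933053144))
```

View pics/w2.png

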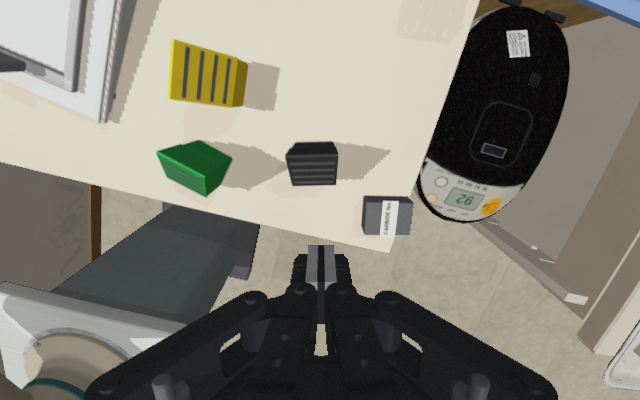

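The fit is good: chock at (0.483, -0.302), underside facing yaw 0.26, ribs towards the robot. Next: back off, descend with closed fingers to just under the thin edge, and push over.

>>> play_rows(series=[{"fingers": 1, "dx": -22, "dy": 2, "dz": 0, "turn": 0}, {"fingers": 1, "dx": 0, "dy": 0, "dz": -36, "turn": 0}, {"fingers": 1, "dx": 0, "dy": 0, "dz": -36, "turn": 0}, {"fingers": 1, "dx": 0, "dy": 0, "dz": -36, "turn": 0}, {"fingers": 1, "dx": 0, "dy": 0, "dz": -36, "turn": 0}, {"fingers": 1, "dx": 0, "dy": 0, "dz": 0, "turn": 0}, {"fingers": 1, "dx": 0, "dy": 0, "dz": 0, "turn": 0}])

```text
clock: 2.77
position: [0.4403, -0.3236, 0.0982]
ee_rot: [0.007, 0.788, -0.616, 0.006]
contact_force: [-0.3, -0.9, 0.8]
width: 0.0001
```

```bash
python3 -c "
from rig import *; import rig
print(rig.tips_ahead, get_state()['position'])"
```

```text
0.011 [ 0.44030512 -0.32356678  0.09820572]
```

>>> play_rows(series=[{"fingers": 1, "dx": 4, "dy": 9, "dz": 0, "turn": 0}, {"fingers": 1, "dx": 8, "dy": 5, "dz": 0, "turn": 0}, {"fingers": 1, "dx": 8, "dy": 2, "dz": 0, "turn": 0}, {"fingers": 1, "dx": 0, "dy": 0, "dz": 0, "turn": 0}])

```text
clock: 3.1
position: [0.4636, -0.3104, 0.1045]
ee_rot: [0.007, 0.787, -0.617, 0.011]
contact_force: [1.0, 0.4, -0.3]
width: -0.0002
```

>>> play_rows(series=[{"fingers": 1, "dx": 0, "dy": 2, "dz": -9, "turn": 0}, {"fingers": 1, "dx": 0, "dy": 0, "dz": 0, "turn": 0}])

```text
clock: 3.27
position: [0.4664, -0.309, 0.0978]
ee_rot: [0.007, 0.787, -0.616, 0.014]
contact_force: [-0.7, 0.4, -0.4]
width: 0.0004
```

>>> play_rows(series=[{"fingers": 1, "dx": 6, "dy": 1.6, "dz": 0, "turn": 0}, {"fingers": 1, "dx": 6, "dy": 1.6, "dz": 0, "turn": 0}, {"fingers": 1, "dx": 6, "dy": 1.6, "dz": 0, "turn": 0}, {"fingers": 1, "dx": 6, "dy": 1.6, "dz": 0, "turn": 0}])

```text
clock: 3.6
position: [0.4919, -0.3021, 0.0986]
ee_rot: [0.007, 0.787, -0.616, 0.014]
contact_force: [-0.4, 0.6, 4.0]
width: 0.0001
```

>>> play_rows(series=[{"fingers": 1, "dx": 5, "dy": 1.3, "dz": 0, "turn": 0}, {"fingers": 1, "dx": 5, "dy": 1.3, "dz": 0, "turn": 0}, {"fingers": 1, "dx": 5, "dy": 1.3, "dz": 0, "turn": 0}, {"fingers": 1, "dx": 5, "dy": 1.3, "dz": 0, "turn": 0}])

```text
clock: 3.93
position: [0.5147, -0.2961, 0.0984]
ee_rot: [0.007, 0.787, -0.616, 0.014]
contact_force: [0.5, -0.3, 0.1]
width: -0.0001
```

Run:
```python
from h import *
im=get_image("scene");cv2.imwrite("pics/s2.png",cv2.cvtColor(cv2.resize(im["pixels"][200:330,240:400],None,fx=4,fy=4,interpolation=cv2.INTER_CUBIC),cv2.COLOR_RGB2BGR))
```

```text
(no output)
```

View pics/s2.png

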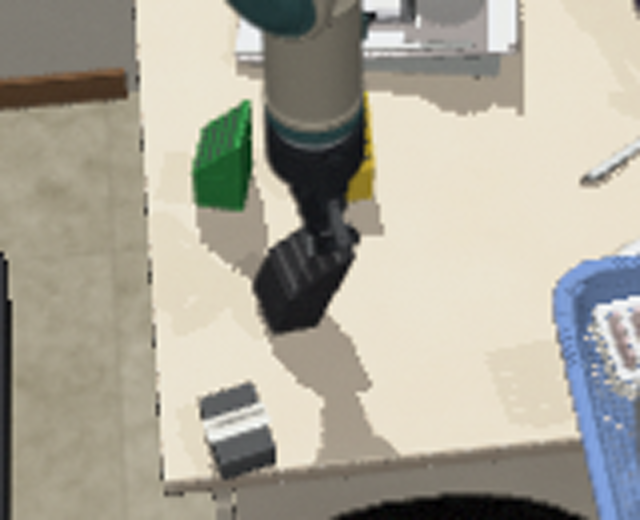

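The chock is leaning forward under the fingers, at about (300,275) in the crop. Pushing on.

>>> play_rows(series=[{"fingers": 1, "dx": 6, "dy": 1.6, "dz": 0, "turn": 0}, {"fingers": 1, "dx": 6, "dy": 1.6, "dz": 0, "turn": 0}, {"fingers": 1, "dx": 6, "dy": 1.6, "dz": 0, "turn": 0}, {"fingers": 1, "dx": 0, "dy": 0, "dz": 0, "turn": 0}, {"fingers": 1, "dx": 0, "dy": 0, "dz": 30, "turn": 0}, {"fingers": 1, "dx": -10, "dy": -3, "dz": 35, "turn": 0}, {"fingers": 1, "dx": -10, "dy": -3, "dz": 35, "turn": 0}, {"fingers": -1, "dx": -10, "dy": -3, "dz": 30, "turn": 0}, {"fingers": -1, "dx": 0, "dy": 0, "dz": 0, "turn": 0}, {"fingers": -1, "dx": 0, "dy": 0, "dz": 0, "turn": 0}])

```text
clock: 4.82
position: [0.5037, -0.2979, 0.2306]
ee_rot: [0.008, 0.788, -0.615, 0.011]
contact_force: [0.1, 0.2, 0.2]
width: 0.0357
```

Run:
```python
from w import *
look("w3.png","chock_center",None,[.55,-.285,.26],[.01,.01,.1],lambda *p:chock(*p,standing=False))
```

```text
0.9 [206.1, 113.4] 4073
0.84 [313.5, 127.7] 4220
0.61 [196.2, 198.1] 2799
expect [314.1388 133.4018] tcp [ 0.5037 -0.2979  0.2306] yawx -75.96870008198172 t 4.8167 F [0.0799 0.222  0.233 ] w 0.035714928929751956
fit (array([ 0.5566, -0.2818,  0.2676]), np.float64(0.019975883660453553))
```

View pics/w3.png

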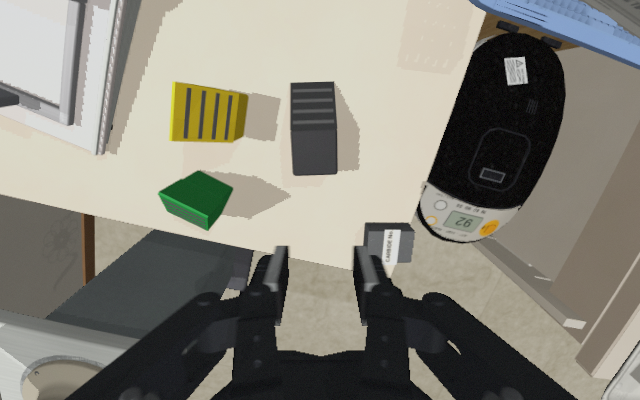

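The chock lies flat with its thin edge away from the robot, at (0.557, -0.282) and yaw 0.268 (pixel (313,128)). With the hand still empty I'll look at the rest from above.

>>> play_rows(series=[{"fingers": -1, "dx": 4, "dy": 31, "dz": 12, "turn": -0.035}, {"fingers": -1, "dx": 4, "dy": 31, "dz": 12, "turn": -0.035}, {"fingers": -1, "dx": 4, "dy": 31, "dz": 12, "turn": -0.035}, {"fingers": -1, "dx": 4, "dy": 31, "dz": 12, "turn": -0.035}, {"fingers": -1, "dx": 4, "dy": 31, "dz": 12, "turn": -0.035}, {"fingers": -1, "dx": 4, "dy": 31, "dz": 12, "turn": -0.035}, {"fingers": -1, "dx": 4, "dy": 31, "dz": 12, "turn": -0.035}, {"fingers": -1, "dx": 4, "dy": 31, "dz": 12, "turn": -0.035}, {"fingers": -1, "dx": 4, "dy": 31, "dz": 12, "turn": -0.035}, {"fingers": -1, "dx": 4, "dy": 31, "dz": 12, "turn": -0.035}, {"fingers": -1, "dx": 4, "dy": 31, "dz": 12, "turn": -0.035}, {"fingers": -1, "dx": 0, "dy": 0, "dz": 0, "turn": 0}])

```text
clock: 5.92
position: [0.5423, 0.0613, 0.3439]
ee_rot: [-0.016, -0.647, 0.762, 0.01]
contact_force: [0.6, 0.4, -0.8]
width: 0.0859
```

```bash
cat >> h.py <<'E'
def restP(x,y,yaw,pts):
    p=np.array(pts,float);c,s=np.cos(yaw),np.sin(yaw)
    return np.c_[x+p[:,0]*c-p[:,1]*s,y+p[:,0]*s+p[:,1]*c,p[:,2]]
def sl(x): return .030+.123*x
E
python3 - <<'E'
from w import *
import pickle
st=get_state();im=get_image("wrist");save(im,"w4.png");pickle.dump((im,st),open("w4.pkl","wb"))
print(st["position"],st["ee_rot"],np.degrees(np.arctan2(*quatR(st["ee_rot"])[[1,0],0])),st["clock"])
for l in ("cylinder_rest","cylinder_mid","stop_tab"):
    for m in masks_of(im,l)[:2]:
        r=m["region"].astype(np.uint8);b=cv2.boxPoints(cv2.minAreaRect(cv2.findNonZero(r)));print(l,round(m["p"],2),m["xy"],b.tolist())
        np.save(f"m_{l}.npy",r) if m["p"]>.5 else 0
E
```

```text
[0.5423 0.0613 0.3439] [-0.0156 -0.6473  0.762   0.0104] -99.30100109817549 5.9167
cylinder_rest 0.82 [319.9, 115.4] [[229.0, 0.0], [413.0, 0.0], [413.0, 185.0], [229.0, 185.0]]
cylinder_mid 0.89 [311.2, 48.7] [[210.55917358398438, 76.03046417236328], [211.24716186523438, 18.24104118347168], [394.2926330566406, 20.420150756835938], [393.6046447753906, 78.2095718383789]]
stop_tab 0.56 [320.0, 160.5] [[255.10194396972656, 179.3780975341797], [256.00946044921875, 75.92113494873047], [383.07867431640625, 77.03578186035156], [382.171142578125, 180.49273681640625]]
```

View pics/w4.png

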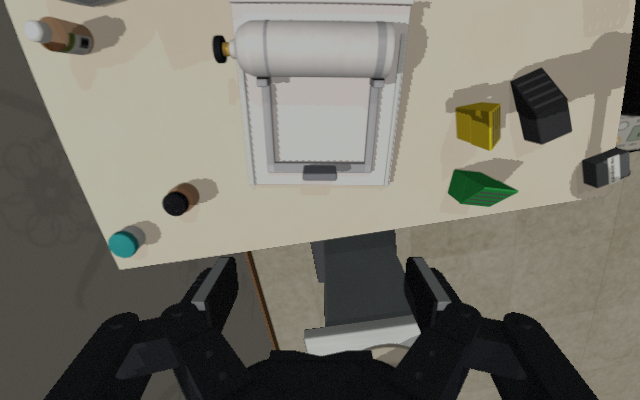

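```bash
cat > rf.py <<'E'
from w import *
import pickle
from scipy.ndimage import map_coordinates,gaussian_filter
im,st=pickle.load(open("w4.pkl","rb"))
g=cv2.cvtColor(im["pixels"],cv2.COLOR_RGB2GRAY).astype(float)
def seg(a,b,n=80): t=np.linspace(0,1,n)[:,None];return np.array(a)*(1-t)+np.array(b)*t
def S(x,y,h=0): return [x,y,sl(x)+h]
lines=[seg(S(-.13,-.115),S(-.13,.115)),seg(S(-.13,-.115),S(.02,-.115)),seg(S(-.13,.115),S(.02,.115)),
 seg(S(-.088,-.069,.011),S(-.088,.069,.011)),seg(S(-.080,-.069,.011),S(-.0,-.069,.011)),seg(S(-.08,.069,.011),S(0,.069,.011))]
L=np.vstack(lines)
for p0 in ([.607,.047,-.167],):
  for s in (3,1.5,.8):
    G=np.hypot(gaussian_filter(g,s,order=(0,1)),gaussian_filter(g,s,order=(1,0)));G/=G.mean();G=np.minimum(G,8)
    f=lambda p:-map_coordinates(G,proj(im,restP(*p,L),st).T[::-1],order=1).mean()
    sim=np.vstack([p0]+[np.array(p0)+d for d in np.diag([.01,.01,.04])*s/3])
    r=minimize(f,p0,method="Nelder-Mead",options=dict(initial_simplex=sim,xatol=1e-5,fatol=1e-6));p0=r.x;print(s,r.x,r.fun)
m=np.load("m_cylinder_mid.npy");cols=range(275,375,5)
obs=np.array([[np.nonzero(m[:,c])[0].min()-.5,np.nonzero(m[:,c])[0].max()+.5] for c in cols])
a=np.linspace(0,2*np.pi,60)
def outl(xc):
    cz=sl(xc)+.032/np.cos(np.radians(7))
    o=[]
    ys=np.linspace(-.08,.08,40)
    Q=np.array([proj(im,restP(*p0,np.c_[xc+.032*np.cos(a),np.full(60,y),cz+.032*np.sin(a)]),st) for y in ys])
    lo,hi=Q[:,:,1].argmin(1),Q[:,:,1].argmax(1);i=np.arange(40)
    A,B=Q[i,lo],Q[i,hi]
    return np.c_[np.interp(cols,A[:,0],A[:,1]) if A[-1,0]>A[0,0] else np.interp(cols,A[::-1,0],A[::-1,1]),np.interp(cols,B[::-1,0],B[::-1,1]) if B[-1,0]<B[0,0] else np.interp(cols,B[:,0],B[:,1])]
for xc in (.045,.05,.055,.06,.065): print(xc,(obs-outl(xc)).mean(0))
v=cv2.cvtColor(im["pixels"],cv2.COLOR_RGB2BGR);v=cv2.resize(v[0:210,190:450],None,fx=3,fy=3,interpolation=cv2.INTER_CUBIC)
def dr(P,c):
    for q in proj(im,restP(*p0,P),st): cv2.circle(v,tuple(int(k) for k in ((q-[190,0]+.5)*3)),1,c,-1)
dr(L,(0,0,255))
for y in(-.025,.025):
  dr(seg(S(-.102,y,.047),S(-.09,y,.047),15),(255,0,0))
for x in (-.102,-.09): dr(seg(S(x,-.025,.047),S(x,.025,.047),30),(255,0,0))
dr(np.array([S(.055,y,.032) for y in (-.085,0,.085)]),(0,255,0))
cv2.imwrite("pics/fit.png",v)
E
python3 rf.py
```

```text
3 [ 0.6159  0.0504 -0.1705] -2.2468673891243625
1.5 [ 0.615  0.049 -0.174] -3.6626176117147327
0.8 [ 0.6143  0.0486 -0.1724] -4.603780611803904
0.045 [-16.6367 -14.6218]
0.05 [-11.9947 -10.5597]
0.055 [-7.2883 -6.4592]
0.06 [-2.5318 -2.3141]
0.065 [2.2753 1.876 ]
```

View pics/fit.png

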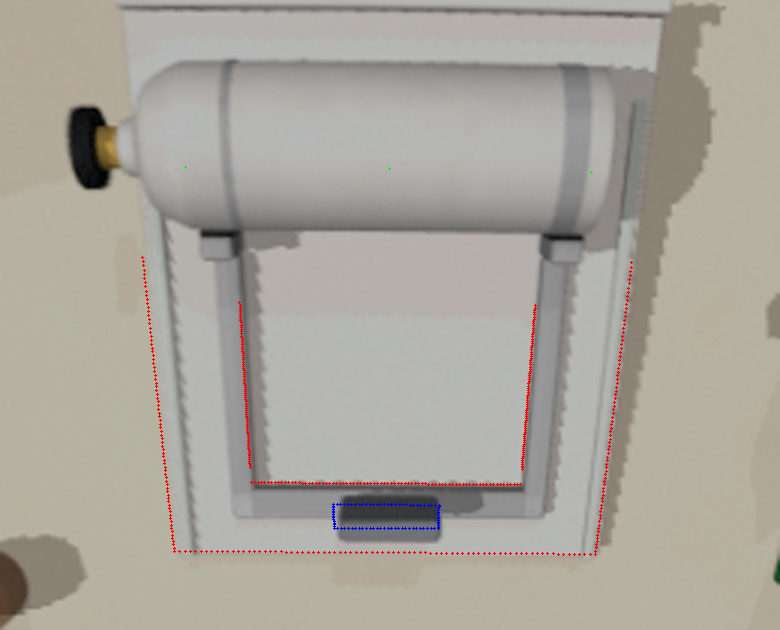

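The overlay fits well: rest at (0.614, 0.049), yaw -0.172. The model lines fall on the rest's edges and arms, and the tab's lit top matches its tilted position. The cylinder axis comes out at rest x of about 0.063. Next, grasp the chock by its thick end.

>>> play_rows(series=[{"fingers": -1, "dx": 0, "dy": -30, "dz": -14, "turn": 0.036}, {"fingers": -1, "dx": 0, "dy": -30, "dz": -14, "turn": 0.036}, {"fingers": -1, "dx": 0, "dy": -30, "dz": -14, "turn": 0.036}, {"fingers": -1, "dx": 0, "dy": -30, "dz": -14, "turn": 0.036}, {"fingers": -1, "dx": 0, "dy": -30, "dz": -14, "turn": 0.036}, {"fingers": -1, "dx": 0, "dy": -30, "dz": -14, "turn": 0.036}, {"fingers": -1, "dx": 0, "dy": -30, "dz": -14, "turn": 0.036}, {"fingers": -1, "dx": 0, "dy": -30, "dz": -14, "turn": 0.036}, {"fingers": -1, "dx": 0, "dy": -30, "dz": -14, "turn": 0.036}, {"fingers": -1, "dx": 0, "dy": -30, "dz": -14, "turn": 0.036}, {"fingers": -1, "dx": 0, "dy": -30, "dz": -14, "turn": 0.036}, {"fingers": -1, "dx": 0, "dy": -18, "dz": -10, "turn": 0.03}, {"fingers": -1, "dx": 0, "dy": 0, "dz": 0, "turn": 0}])

```text
clock: 7.2
position: [0.5236, -0.3254, 0.158]
ee_rot: [0.025, 0.793, -0.609, -0.014]
contact_force: [-0.1, 0.3, -1.1]
width: 0.0855
```

Run:
```python
from w import *
look("w5.png","chock_center",None,[.5566,-.2818,.2676],[.005,.005,.05],lambda *p:chock(*p,standing=False))
```

```text
0.97 [141.8, 226.4] 5088
0.9 [281.8, 139.3] 7231
0.55 [135.4, 123.5] 9267
expect [281.9296 138.0274] tcp [ 0.5236 -0.3254  0.158 ] yawx -74.99470964191406 t 7.2 F [-0.0913  0.2736 -1.0743] w 0.08545745452922773
fit (array([ 0.5565, -0.282 ,  0.275 ]), np.float64(0.022167993835088606))
```

>>> play_rows(series=[{"fingers": -1, "dx": 3.5, "dy": 9.5, "dz": 0, "turn": 0.002}, {"fingers": -1, "dx": 3.5, "dy": 9.5, "dz": 0, "turn": 0.002}, {"fingers": -1, "dx": 3.5, "dy": 9.5, "dz": 0, "turn": 0.002}, {"fingers": -1, "dx": 3.5, "dy": 9, "dz": 0, "turn": 0.002}, {"fingers": -1, "dx": 0, "dy": 0, "dz": -10, "turn": 0}, {"fingers": -1, "dx": 0, "dy": 0, "dz": -15, "turn": 0}, {"fingers": -1, "dx": 0, "dy": 0, "dz": -15, "turn": 0}, {"fingers": -1, "dx": 0, "dy": 0, "dz": -15, "turn": 0}, {"fingers": -1, "dx": 0, "dy": 0, "dz": -10, "turn": 0}, {"fingers": -1, "dx": 0, "dy": 0, "dz": 0, "turn": 0}])

```text
clock: 8.13
position: [0.5427, -0.2704, 0.0966]
ee_rot: [0.022, 0.799, -0.601, -0.01]
contact_force: [-0.2, -0.1, -0.3]
width: 0.0857
```

>>> play_rows(series=[{"fingers": -1, "dx": -3, "dy": -8, "dz": 0, "turn": 0}, {"fingers": -1, "dx": -2, "dy": -6, "dz": 0, "turn": 0}, {"fingers": -1, "dx": 0, "dy": 0, "dz": 0, "turn": 0}])

```text
clock: 8.38
position: [0.5379, -0.2845, 0.0968]
ee_rot: [0.023, 0.8, -0.599, -0.01]
contact_force: [0.1, 0.3, 0.5]
width: 0.0855
```

>>> play_rows(series=[{"fingers": -1, "dx": 0, "dy": -2, "dz": -15, "turn": -0.015}, {"fingers": -1, "dx": 0, "dy": 0, "dz": -18, "turn": 0}, {"fingers": -1, "dx": 0, "dy": 0, "dz": -18, "turn": 0}, {"fingers": -1, "dx": 0, "dy": 0, "dz": -12, "turn": 0}, {"fingers": -1, "dx": 0, "dy": 0, "dz": -6, "turn": 0}, {"fingers": -1, "dx": 0, "dy": 0, "dz": 0, "turn": 0}])

```text
clock: 8.88
position: [0.5414, -0.293, 0.0321]
ee_rot: [0.022, 0.794, -0.608, -0.002]
contact_force: [0.6, -0.0, 0.5]
width: 0.0854
```

>>> play_rows(series=[{"fingers": -1, "dx": -4, "dy": 6, "dz": -8, "turn": 0}, {"fingers": -1, "dx": 0, "dy": 0, "dz": 0, "turn": 0}])

```text
clock: 9.05
position: [0.5377, -0.2877, 0.0248]
ee_rot: [0.022, 0.793, -0.608, -0.001]
contact_force: [-0.8, 0.8, -0.9]
width: 0.0853
```

Good pose. Close the fingers.

>>> play_rows(squeeze=45, series=[{"fingers": 1, "dx": 0, "dy": 0, "dz": 0, "turn": 0}, {"fingers": 1, "dx": 0, "dy": 0, "dz": 0, "turn": 0}, {"fingers": 1, "dx": 0, "dy": 0, "dz": 0, "turn": 0}, {"fingers": 1, "dx": 0, "dy": 0, "dz": 0, "turn": 0}, {"fingers": 1, "dx": 0, "dy": 0, "dz": 0, "turn": 0}, {"fingers": 1, "dx": 0, "dy": 0, "dz": 0, "turn": 0}, {"fingers": 1, "dx": 0, "dy": 0, "dz": 0, "turn": 0}, {"fingers": 1, "dx": 0, "dy": 0, "dz": 0, "turn": 0}])

```text
clock: 9.72
position: [0.5386, -0.2877, 0.0271]
ee_rot: [0.022, 0.794, -0.608, 0.001]
contact_force: [0.8, -0.2, 0.2]
width: 0.0495
```

>>> play_rows(series=[{"fingers": 1, "dx": 0, "dy": 0, "dz": 15, "turn": 0}, {"fingers": 1, "dx": 0, "dy": 0, "dz": 25, "turn": 0}, {"fingers": 1, "dx": 0, "dy": 0, "dz": 30, "turn": 0}, {"fingers": 1, "dx": 0, "dy": 0, "dz": 30, "turn": 0}, {"fingers": 1, "dx": 0, "dy": 0, "dz": 30, "turn": 0}, {"fingers": 1, "dx": 0, "dy": 0, "dz": 25, "turn": 0}, {"fingers": 1, "dx": 0, "dy": 0, "dz": 10, "turn": 0}, {"fingers": 1, "dx": 2, "dy": 10, "dz": 0, "turn": -0.03}, {"fingers": 1, "dx": 2, "dy": 20, "dz": 0, "turn": -0.04}, {"fingers": 1, "dx": 2, "dy": 25, "dz": 0, "turn": -0.04}, {"fingers": 1, "dx": 2, "dy": 25, "dz": 0, "turn": -0.04}, {"fingers": 1, "dx": 2, "dy": 25, "dz": 0, "turn": -0.04}, {"fingers": 1, "dx": 2, "dy": 25, "dz": 0, "turn": -0.04}, {"fingers": 1, "dx": 2, "dy": 25, "dz": 0, "turn": -0.04}, {"fingers": 1, "dx": 2, "dy": 25, "dz": 0, "turn": -0.04}, {"fingers": 1, "dx": 2, "dy": 25, "dz": 0, "turn": -0.04}, {"fingers": 1, "dx": 2, "dy": 20, "dz": 0, "turn": -0.04}, {"fingers": 1, "dx": 2, "dy": 15, "dz": 0, "turn": 0}, {"fingers": 1, "dx": 0, "dy": 0, "dz": 0, "turn": 0}])

```text
clock: 11.3
position: [0.5504, -0.0347, 0.1833]
ee_rot: [-0.024, -0.651, 0.759, 0.017]
contact_force: [-0.1, 0.8, -2.3]
width: 0.0493
```

>>> play_rows(series=[{"fingers": 1, "dx": 4, "dy": 15, "dz": -5, "turn": -0.01}, {"fingers": 1, "dx": 4, "dy": 20, "dz": -8, "turn": -0.01}, {"fingers": 1, "dx": 4, "dy": 20, "dz": -8, "turn": 0}, {"fingers": 1, "dx": 4, "dy": 15, "dz": -8, "turn": 0}, {"fingers": 1, "dx": 4, "dy": 10, "dz": -8, "turn": 0}, {"fingers": 1, "dx": 0, "dy": 0, "dz": 0, "turn": 0}, {"fingers": 1, "dx": 0, "dy": 0, "dz": 0, "turn": 0}])

```text
clock: 11.88
position: [0.5686, 0.0454, 0.1391]
ee_rot: [-0.029, -0.643, 0.765, 0.018]
contact_force: [0.4, -0.2, -2.8]
width: 0.0491
```

>>> play_rows(series=[{"fingers": 1, "dx": 1, "dy": 6, "dz": -10, "turn": 0}, {"fingers": 1, "dx": 1, "dy": 4, "dz": -12, "turn": 0}, {"fingers": 1, "dx": 0, "dy": 0, "dz": -15, "turn": 0}, {"fingers": 1, "dx": 0, "dy": 0, "dz": -15, "turn": 0}, {"fingers": 1, "dx": 0, "dy": 0, "dz": -8, "turn": 0}, {"fingers": 1, "dx": 0, "dy": 0, "dz": 0, "turn": 0}])

```text
clock: 12.38
position: [0.5716, 0.0513, 0.0763]
ee_rot: [-0.029, -0.642, 0.766, 0.016]
contact_force: [-0.7, -0.1, -2.4]
width: 0.0492
```

```bash
cat > rc.py <<'E'
from w import *
R0=(.6143,.0486,-.1724)
def rc(p): 
    c,s=np.cos(R0[2]),np.sin(R0[2]);d=np.array(p[:2])-R0[:2];return d[0]*c+d[1]*s,-d[0]*s+d[1]*c
def rep():
    st=get_state();M=quatR(st["ee_rot"]);x,y=rc(st["position"]);c,s=np.cos(R0[2]),np.sin(R0[2])
    print("rest xy mm %.1f %.1f z %.1f  yaw err deg %.2f  lean u %.3f v %.3f"%(x*1e3,y*1e3,st["position"][2]*1e3,np.degrees(np.arctan2(M[1,0],M[0,0])-R0[2])+90,M[0,2]*c+M[1,2]*s,-M[0,2]*s+M[1,2]*c),"F",st["contact_force"],"t",st["clock"]);return st
if __name__=="__main__":
    st=rep()
    for n in sys.argv[1:]:
        im=get_image(n);save(im,n+"_%.1f.png"%st["clock"])
E
python3 rc.py wrist
```

```text
rest xy mm -42.5 -4.7 z 76.3  yaw err deg -0.21  lean u -0.061 v -0.023 F [-0.6759 -0.0707 -2.3699] t 12.3833
```

>>> play_rows(squeeze=25, series=[{"fingers": 1, "dx": 0, "dy": 4.5, "dz": -5, "turn": 0.003}, {"fingers": 1, "dx": 0, "dy": 0, "dz": -5, "turn": 0}, {"fingers": 1, "dx": 0, "dy": 0, "dz": -3, "turn": 0}, {"fingers": 1, "dx": 0, "dy": 0, "dz": 0, "turn": 0}])

```text
clock: 12.77
position: [0.5737, 0.0554, 0.065]
ee_rot: [-0.027, -0.642, 0.766, 0.014]
contact_force: [0.4, -0.2, -2.4]
width: 0.0494
```

```bash
python3 rc.py wrist
```

```text
rest xy mm -41.1 -0.3 z 65.0  yaw err deg -0.10  lean u -0.056 v -0.023 F [ 0.4242 -0.2072 -2.3886] t 12.7667
```

```bash
ls pics
```

```text
a.png
b.png
fit.png
s2.png
scene1.png
top1.png
w1.png
w2.png
w3.png
w4.png
w5.png
wrist_12.4.png
wrist_12.8.png
```

>>> play_rows(series=[{"fingers": 1, "dx": 0, "dy": 0, "dz": -3, "turn": 0.002}, {"fingers": 1, "dx": 0, "dy": 0, "dz": -3, "turn": 0}, {"fingers": 1, "dx": 0, "dy": 0, "dz": -2, "turn": 0}, {"fingers": 1, "dx": 0, "dy": 0, "dz": 0, "turn": 0}])

```text
clock: 13.15
position: [0.5738, 0.056, 0.0595]
ee_rot: [-0.026, -0.643, 0.765, 0.014]
contact_force: [-0.6, 0.2, -0.8]
width: 0.0492
```

>>> play_rows(squeeze=20, series=[{"fingers": 1, "dx": 0, "dy": 0, "dz": -2, "turn": 0}, {"fingers": 1, "dx": 0, "dy": 0, "dz": -2, "turn": 0}, {"fingers": 1, "dx": 0, "dy": 0, "dz": -2, "turn": 0}, {"fingers": 1, "dx": 0, "dy": 0, "dz": 0, "turn": 0}])

```text
clock: 13.48
position: [0.5726, 0.0565, 0.0559]
ee_rot: [-0.026, -0.644, 0.765, 0.014]
contact_force: [-0.5, -0.8, -0.4]
width: 0.0498
```

```bash
python3 rc.py
```

```text
rest xy mm -42.4 0.7 z 55.9  yaw err deg 0.07  lean u -0.054 v -0.021 F [-0.5151 -0.7786 -0.41  ] t 13.4833
```

>>> play_rows(series=[{"fingers": 1, "dx": 0, "dy": 0, "dz": -2, "turn": 0}, {"fingers": 1, "dx": 0, "dy": 0, "dz": -2, "turn": 0}, {"fingers": 1, "dx": 0, "dy": 0, "dz": 0, "turn": 0}])

```text
clock: 13.73
position: [0.5717, 0.0567, 0.0533]
ee_rot: [-0.026, -0.644, 0.765, 0.014]
contact_force: [-1.0, 0.2, 0.5]
width: 0.0491
```

```bash
python3 rc.py wrist; ls pics | grep wrist_13; python3 -c "
import cv2;im=cv2.imread('pics/'+[f for f in __import__('os').listdir('pics') if f.startswith('wrist_13')][0]);cv2.imwrite('pics/v1.png',cv2.resize(im[20:300,160:480],None,fx=2,fy=2,interpolation=cv2.INTER_CUBIC))"
```

```text
rest xy mm -43.3 0.7 z 53.3  yaw err deg 0.08  lean u -0.055 v -0.021 F [-0.9922  0.1923  0.479 ] t 13.7333
wrist_13.7.png
```

View pics/v1.png

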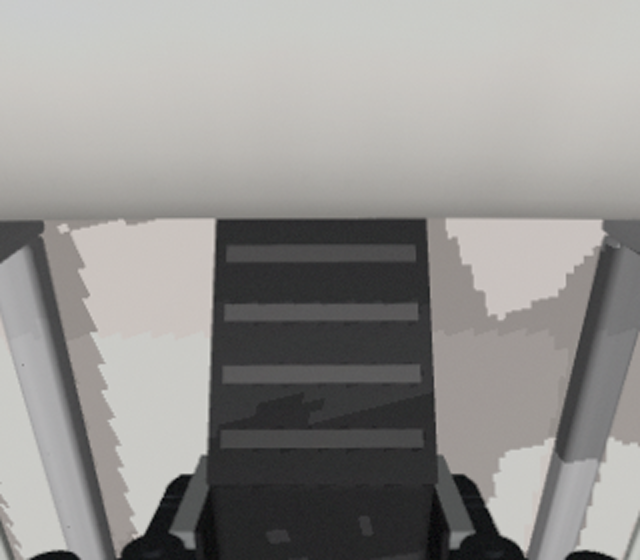

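The chock sits centred between the arms (crop columns 212–437, arms' middle at about 320), straight, with its thin edge just under the cylinder's overhang. Pushing uphill while holding.

>>> play_rows(series=[{"fingers": 1, "dx": 4, "dy": -0.7, "dz": 0.3, "turn": 0}, {"fingers": 1, "dx": 4, "dy": -0.7, "dz": 0.3, "turn": 0}, {"fingers": 1, "dx": 4, "dy": -0.7, "dz": 0.3, "turn": 0}, {"fingers": 1, "dx": 4, "dy": -0.7, "dz": 0.3, "turn": 0}, {"fingers": 1, "dx": 0, "dy": 0, "dz": 0, "turn": 0}])

```text
clock: 14.2
position: [0.5812, 0.0544, 0.0555]
ee_rot: [-0.032, -0.644, 0.764, 0.02]
contact_force: [0.1, -0.8, 1.1]
width: 0.0495
```

```bash
cat > cy.py <<'E'
from rc import *
# cylinder axis x in the rest frame from low/high outline of its mask in the wrist picture (columns beside the chock)
def cyl():
    st=rep();im=get_image("wrist");save(im,"wc_%.2f.png"%st["clock"]);ms=masks_of(im,"cylinder_mid")
    if not ms: print("none");return
    m=ms[0]["region"];a=np.linspace(0,2*np.pi,181);ys=np.linspace(-.06,.06,25);out=[]
    def edge(xc):
        cz=sl(xc)+.032/np.cos(np.radians(7))
        Q=np.array([proj(im,restP(*R0,np.c_[xc+.032*np.cos(a),np.full(181,y),cz+.032*np.sin(a)]),st) for y in ys])
        i=Q[:,:,1].argmax(1);e=Q[np.arange(25),i];return e[e[:,0].argsort()]
    xs=np.arange(.045,.09,.002);E=[edge(x) for x in xs]
    for c in list(range(200,255,6))+list(range(385,440,6)):
        r=np.nonzero(m[:,c])[0]
        if len(r): 
            pr=[np.interp(c,e[:,0],e[:,1]) for e in E]
            out.append(np.interp(-(r.max()+.5),-np.array(pr),xs))
    print("p",round(ms[0]["p"],2),"axis x mm: left %.2f right %.2f"%tuple(np.median(o)*1e3 for o in (out[:9],out[-9:])),"n",len(out))
if __name__=="__main__": cyl()
E
python3 cy.py
```

```text
rest xy mm -33.6 0.0 z 55.5  yaw err deg 0.15  lean u -0.071 v -0.023 F [ 0.1479 -0.8251  1.1244] t 14.2
p 0.75 axis x mm: left 62.33 right 62.50 n 20
```

>>> play_rows(series=[{"fingers": 1, "dx": 4, "dy": -0.7, "dz": 0.2, "turn": 0}, {"fingers": 1, "dx": 4, "dy": -0.7, "dz": 0.2, "turn": 0}, {"fingers": 1, "dx": 3, "dy": -0.5, "dz": 0.2, "turn": 0}, {"fingers": 1, "dx": 0, "dy": 0, "dz": 0, "turn": 0}])

```text
clock: 14.63
position: [0.587, 0.0529, 0.0568]
ee_rot: [-0.036, -0.644, 0.764, 0.024]
contact_force: [-0.8, 0.3, 2.3]
width: 0.0494
```

```bash
python3 cy.py
```

```text
rest xy mm -27.6 -0.4 z 56.8  yaw err deg 0.19  lean u -0.082 v -0.025 F [-0.7922  0.2536  2.3352] t 14.6333
p 0.79 axis x mm: left 62.02 right 62.12 n 20
```

>>> play_rows(series=[{"fingers": -0.5, "dx": 0, "dy": 0, "dz": 0, "turn": 0}, {"fingers": -0.5, "dx": 0, "dy": 0, "dz": 0, "turn": 0}, {"fingers": -0.5, "dx": 0, "dy": 0, "dz": 0, "turn": 0}, {"fingers": -0.5, "dx": 0, "dy": 0, "dz": 0, "turn": 0}, {"fingers": -0.5, "dx": 0, "dy": 0, "dz": 0, "turn": 0}])

```text
clock: 15.15
position: [0.5893, 0.0524, 0.055]
ee_rot: [-0.035, -0.644, 0.764, 0.022]
contact_force: [0.1, 0.3, 0.2]
width: 0.0639
```

```bash
cat > ck.py <<'E'
from rc import *
# chock on the slope: fit rest-frame tip x, y, yaw(relative)
A=np.radians(7);
def chs(tx,ty,yw):
    P=[]
    for l,h in PROF:
        for w in(-.025,.025):
            s=l-.1; a=s*np.cos(yw)-w*np.sin(yw); b=s*np.sin(yw)+w*np.cos(yw)
            P.append([tx+a*np.cos(A)-h*np.sin(A),ty+b,sl(tx)+a*np.sin(A)+h*np.cos(A)])
    return restP(*R0,P)
def chk(g=(.045,0,0),cam="wrist"):
    st=rep();im=get_image(cam);save(im,"ck_%s_%.2f.png"%(cam,st["clock"]));ms=masks_of(im,"chock_center")
    e=proj(im,chs(*g).mean(0),st)[0];m=min(ms,key=lambda m:np.hypot(*(np.array(m["xy"])-e)))["region"]
    # rows hidden under the cylinder / by fingers are left out: compare side edges and the rib-to-top corner only
    q=proj(im,chs(*g),st);ys,xs=np.nonzero(m);print("mask box",xs.min(),xs.max(),ys.min(),ys.max(),"model",q.min(0),q.max(0))
    return im,st,m
if __name__=="__main__": chk()
E
python3 ck.py; python3 cy.py
```

```text
rest xy mm -25.3 -0.6 z 55.0  yaw err deg 0.18  lean u -0.078 v -0.025 F [0.0725 0.2688 0.2486] t 15.15
mask box 264 379 180 337 model [262.8299 125.0454] [375.9644 336.641 ]
rest xy mm -25.4 -0.6 z 55.1  yaw err deg 0.18  lean u -0.079 v -0.025 F [ 0.4978 -0.0991 -0.4948] t 15.25
p 0.71 axis x mm: left 61.97 right 62.03 n 20
```

>>> play_rows(series=[{"fingers": 1, "dx": 0, "dy": 0.5, "dz": 0, "turn": -0.003}, {"fingers": 1, "dx": 0, "dy": 0, "dz": 0, "turn": 0}, {"fingers": 1, "dx": 0, "dy": 0, "dz": 0, "turn": 0}, {"fingers": 1, "dx": 0, "dy": 0, "dz": 0, "turn": 0}, {"fingers": 1, "dx": 3, "dy": -0.5, "dz": 0.5, "turn": 0}, {"fingers": 1, "dx": 3, "dy": -0.5, "dz": 0.5, "turn": 0}, {"fingers": 1, "dx": 0, "dy": 0, "dz": 0, "turn": 0}])

```text
clock: 15.93
position: [0.5935, 0.0521, 0.056]
ee_rot: [-0.036, -0.643, 0.765, 0.024]
contact_force: [-1.1, -0.8, 0.2]
width: 0.0494
```

```bash
python3 ck.py; python3 cy.py
```

```text
rest xy mm -21.1 -0.1 z 56.0  yaw err deg 0.00  lean u -0.083 v -0.025 F [-1.1301 -0.7977  0.2443] t 15.9333
mask box 264 378 191 337 model [264.8637 133.1255] [375.7456 340.7361]
rest xy mm -21.0 -0.1 z 56.0  yaw err deg 0.00  lean u -0.082 v -0.025 F [ 0.1771 -0.2123 -0.2882] t 16.0333
p 0.76 axis x mm: left 62.07 right 62.24 n 20
```

>>> play_rows(series=[{"fingers": 1, "dx": 3, "dy": -0.5, "dz": 0.4, "turn": 0}, {"fingers": 1, "dx": 2, "dy": -0.3, "dz": 0.3, "turn": 0}, {"fingers": 1, "dx": 0, "dy": 0, "dz": 0, "turn": 0}])

```text
clock: 16.38
position: [0.5963, 0.0517, 0.0564]
ee_rot: [-0.038, -0.642, 0.765, 0.025]
contact_force: [-1.1, 1.0, 0.9]
width: 0.0496
```

```bash
python3 ck.py; python3 cy.py
```

```text
rest xy mm -18.2 -0.1 z 56.4  yaw err deg -0.01  lean u -0.088 v -0.025 F [-1.1209  1.032   0.914 ] t 16.3833
mask box 264 378 198 335 model [265.5981 138.5336] [375.2037 343.5836]
rest xy mm -18.2 -0.0 z 56.4  yaw err deg -0.01  lean u -0.087 v -0.025 F [-1.5538  0.4159  0.9269] t 16.4833
p 0.62 axis x mm: left 62.16 right 62.25 n 20
```

>>> play_rows(series=[{"fingers": 1, "dx": 3, "dy": -0.5, "dz": 0.4, "turn": 0}, {"fingers": 1, "dx": 2, "dy": -0.3, "dz": 0.3, "turn": 0}, {"fingers": 1, "dx": 0, "dy": 0, "dz": 0, "turn": 0}])

```text
clock: 16.83
position: [0.5974, 0.0514, 0.0568]
ee_rot: [-0.041, -0.642, 0.765, 0.028]
contact_force: [-1.0, -0.3, 1.0]
width: 0.0497
```

```bash
python3 ck.py; python3 cy.py
```

```text
rest xy mm -17.1 -0.1 z 56.8  yaw err deg 0.01  lean u -0.096 v -0.026 F [-0.9779 -0.2717  1.0391] t 16.8333
mask box 123 515 197 355 model [265.7929 140.4047] [374.7278 343.9555]
rest xy mm -17.1 -0.1 z 56.8  yaw err deg 0.01  lean u -0.096 v -0.026 F [-2.1629  0.3887  1.8299] t 16.9333
p 0.73 axis x mm: left 63.13 right 63.18 n 20
```

The cylinder has now moved about 1 mm and the push force rose, so the chock is in contact. Release and retreat upward.

>>> play_rows(series=[{"fingers": -0.5, "dx": 0, "dy": 0, "dz": 0, "turn": 0}, {"fingers": -0.5, "dx": 0, "dy": 0, "dz": 0, "turn": 0}, {"fingers": -0.5, "dx": 0, "dy": 0, "dz": 0, "turn": 0}, {"fingers": -0.5, "dx": 0, "dy": 0, "dz": 0, "turn": 0}, {"fingers": -0.5, "dx": 0, "dy": 0, "dz": 5, "turn": 0}, {"fingers": -0.5, "dx": -1, "dy": 0, "dz": 12, "turn": 0}, {"fingers": -0.5, "dx": -3, "dy": 0, "dz": 20, "turn": 0}, {"fingers": -0.5, "dx": -5, "dy": 0, "dz": 20, "turn": 0}, {"fingers": -0.5, "dx": -10, "dy": 2, "dz": 20, "turn": 0}, {"fingers": -0.5, "dx": -10, "dy": 2, "dz": 20, "turn": 0}, {"fingers": -0.5, "dx": -10, "dy": 2, "dz": 10, "turn": 0}, {"fingers": -0.5, "dx": 0, "dy": 0, "dz": 0, "turn": 0}])

```text
clock: 18.03
position: [0.5629, 0.0565, 0.1735]
ee_rot: [-0.035, -0.643, 0.765, 0.023]
contact_force: [0.9, 0.1, -0.4]
width: 0.0639
```

```bash
python3 - <<'E'
from ck import *
im,st,m=chk((.051,0,0))
ms=masks_of(im,"cylinder_mid");c=ms[0]["region"]
print(len(ms),ms[0]["p"],np.argwhere(c).min(0),np.argwhere(c).max(0))
v=cv2.cvtColor(im["pixels"],cv2.COLOR_RGB2BGR);v=cv2.resize(v[0:280,160:480],None,fx=2,fy=2,interpolation=cv2.INTER_CUBIC)
q=(proj(im,chs(.051,0,0),st)-[160,0]+.5)*2
for i in range(5):
    for a,b in((2*i,2*i+1),(2*i,(2*i+2)%10),(2*i+1,(2*i+3)%10)): cv2.line(v,tuple(map(int,q[a])),tuple(map(int,q[b])),(0,0,255),1)
cv2.imwrite("pics/v2.png",v)
E
python3 cy.py
```

```text
rest xy mm -52.0 -1.0 z 173.5  yaw err deg -0.02  lean u -0.081 v -0.025 F [ 0.9196  0.1173 -0.4326] t 18.0333
mask box 283 348 89 192 model [282.8708  61.8457] [348.1694 195.3647]
1 0.95 [  0 115] [ 90 456]
rest xy mm -51.2 -1.3 z 170.3  yaw err deg -0.03  lean u -0.083 v -0.025 F [0.5827 0.1528 0.2851] t 18.1833
p 0.96 axis x mm: left 63.39 right 63.92 n 20
```

View pics/v2.png

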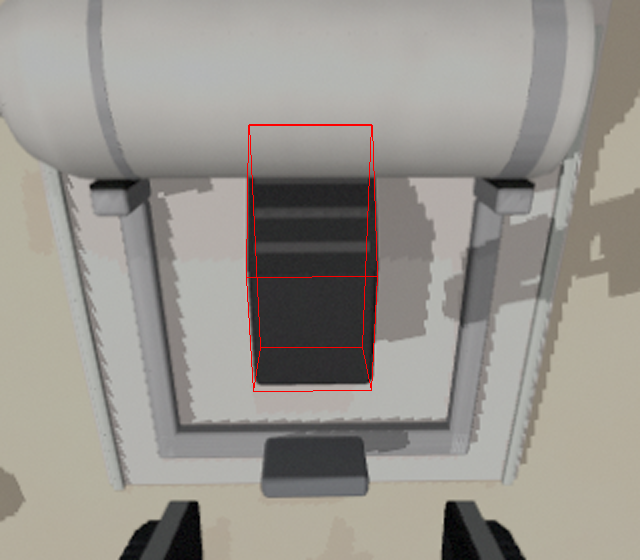

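The chock lies straight and central on the slope, against the cylinder. Its mask matches a tip at about x = 53 mm, and the cylinder axis is at 63.5 mm. The tab is at crop (315,465). Checking the joint 6 margin before turning 90°.

```bash
python3 -c "
from rig import *;print(get_state()['qpos'],get_state()['clock'])"
```

```text
[-0.01627474  0.35881252  1.57282225 -0.01239912  1.29904466  1.7325066 ] 18.2833
```

>>> play_rows(series=[{"fingers": 0.05, "dx": -2, "dy": 0, "dz": 0, "turn": 0.06}, {"fingers": 0.05, "dx": -4, "dy": 0.5, "dz": 0, "turn": 0.11}, {"fingers": 0.05, "dx": -4, "dy": 0.5, "dz": 0, "turn": 0.11}, {"fingers": 0.05, "dx": -4, "dy": 0.5, "dz": 0, "turn": 0.11}, {"fingers": 0.05, "dx": -4, "dy": 0.5, "dz": 0, "turn": 0.11}, {"fingers": 0.05, "dx": -4, "dy": 0.5, "dz": 0, "turn": 0.11}, {"fingers": 0.05, "dx": -4, "dy": 0.5, "dz": 0, "turn": 0.11}, {"fingers": 0.05, "dx": -4, "dy": 0.5, "dz": 0, "turn": 0.11}, {"fingers": 0.05, "dx": -4, "dy": 0.5, "dz": 0, "turn": 0.11}, {"fingers": 0.05, "dx": -4, "dy": 0.5, "dz": 0, "turn": 0.11}, {"fingers": 0.05, "dx": -3, "dy": 0.5, "dz": 0, "turn": 0.11}, {"fingers": 0.05, "dx": -2, "dy": 0, "dz": 0, "turn": 0.11}, {"fingers": 0.05, "dx": 0, "dy": 0, "dz": 0, "turn": 0.11}, {"fingers": 0.05, "dx": 0, "dy": 0, "dz": 0, "turn": 0.09}, {"fingers": 0.05, "dx": 0, "dy": 0, "dz": 0, "turn": 0}, {"fingers": 0.05, "dx": 0, "dy": 0, "dz": 0, "turn": 0}])

```text
clock: 19.62
position: [0.5154, 0.0591, 0.1447]
ee_rot: [0.057, 0.993, -0.102, -0.006]
contact_force: [-0.8, -0.5, -1.0]
width: 0.0404
```

Run:
```python
from rc import *
st=rep();im=get_image("wrist");save(im,"w_t.png");print(st["width"])
for m in masks_of(im,"stop_tab")[:2]:
    ys,xs=np.nonzero(m["region"]);print(m["p"],m["xy"],xs.min(),xs.max(),ys.min(),ys.max())
S7,C7=np.sin(np.radians(7)),np.cos(np.radians(7))
for h in(.011,.047): print(h,proj(im,restP(*R0,[[-.096+a-h*S7,b,sl(-.096)+a*.123+h*C7] for a in(-.006,.006) for b in(-.025,.025)]),st).round(1).tolist())
v=cv2.cvtColor(im["pixels"],cv2.COLOR_RGB2BGR);
for h in(.011,.047):
  q=proj(im,restP(*R0,[[-.096+a-h*S7,b,sl(-.096)+a*.123+h*C7] for a,b in((-.006,-.025),(.006,-.025),(.006,.025),(-.006,.025))]),st)
  cv2.polylines(v,[q.round().astype(int)],True,(0,0,255),1)
cv2.imwrite("pics/v3.png",v)
```

```text
rest xy mm -99.3 -6.7 z 144.7  yaw err deg 88.19  lean u -0.003 v -0.113 F [-0.7914 -0.4694 -1.0463] t 19.6167
0.04041052071429266
0.89 [328.7, 131.9] 306 520 73 281
0.011 [[316.3, 203.2], [314.1, 148.9], [329.7, 203.6], [328.6, 149.0]]
0.047 [[310.2, 222.9], [307.0, 162.2], [325.3, 223.4], [323.7, 162.4]]
```

View pics/v3.png

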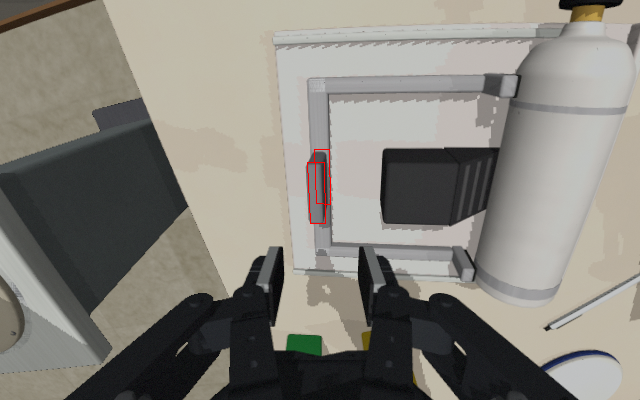

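The tab outline (307–326, 152–223) matches the model. Aligning and descending.

>>> play_rows(series=[{"fingers": 0.05, "dx": 0, "dy": 5, "dz": 0, "turn": 0.02}, {"fingers": 0.05, "dx": 0, "dy": 2, "dz": -10, "turn": 0.01}, {"fingers": 0.05, "dx": 0, "dy": 0, "dz": -15, "turn": 0}, {"fingers": 0.05, "dx": 0, "dy": 0, "dz": -15, "turn": 0}, {"fingers": 0.05, "dx": 0, "dy": 0, "dz": -10, "turn": 0}, {"fingers": 0.05, "dx": 0, "dy": 0, "dz": 0, "turn": 0}])

```text
clock: 20.22
position: [0.5171, 0.0676, 0.0911]
ee_rot: [0.056, 0.995, -0.087, -0.003]
contact_force: [0.1, -0.7, -0.5]
width: 0.0406
```

```bash
python3 rc.py
```

```text
rest xy mm -99.0 2.0 z 91.1  yaw err deg 89.90  lean u 0.003 v -0.112 F [ 0.1337 -0.6534 -0.533 ] t 20.2167
```

>>> play_rows(series=[{"fingers": 0.05, "dx": -1, "dy": -1, "dz": -8, "turn": 0}, {"fingers": 0.05, "dx": 0, "dy": 0, "dz": -12, "turn": 0}, {"fingers": 0.05, "dx": 0, "dy": 0, "dz": -12, "turn": 0}, {"fingers": 0.05, "dx": 0, "dy": 0, "dz": -8, "turn": 0}, {"fingers": 0.05, "dx": 0, "dy": 0, "dz": 0, "turn": 0}])

```text
clock: 20.63
position: [0.5166, 0.0671, 0.0485]
ee_rot: [0.056, 0.995, -0.087, -0.003]
contact_force: [0.4, -0.6, 0.4]
width: 0.0408
```

```bash
python3 rc.py
```

```text
rest xy mm -99.4 1.5 z 48.5  yaw err deg 89.93  lean u 0.004 v -0.112 F [ 0.4372 -0.6124  0.4269] t 20.6333
```

>>> play_rows(squeeze=35, series=[{"fingers": 0.05, "dx": 0, "dy": -1, "dz": -3, "turn": 0}, {"fingers": 1, "dx": 0, "dy": 0, "dz": 0, "turn": 0}, {"fingers": 1, "dx": 0, "dy": 0, "dz": 0, "turn": 0}, {"fingers": 1, "dx": 0, "dy": 0, "dz": 0, "turn": 0}, {"fingers": 1, "dx": 0, "dy": 0, "dz": 0, "turn": 0}, {"fingers": 1, "dx": 0, "dy": 0, "dz": 0, "turn": 0}, {"fingers": 1, "dx": 0, "dy": 0, "dz": 0, "turn": 0}])

```text
clock: 21.22
position: [0.514, 0.0665, 0.0456]
ee_rot: [0.056, 0.995, -0.087, -0.005]
contact_force: [-1.4, 0.5, -3.8]
width: 0.014
```

```bash
python3 rc.py
```

```text
rest xy mm -101.9 0.4 z 45.6  yaw err deg 89.87  lean u 0.000 v -0.111 F [-1.4274  0.5291 -3.8373] t 21.2167
```

>>> play_rows(series=[{"fingers": 1, "dx": -3.9, "dy": 0.7, "dz": -0.5, "turn": 0}, {"fingers": 1, "dx": -3.9, "dy": 0.7, "dz": -0.5, "turn": 0}, {"fingers": 1, "dx": -3.9, "dy": 0.7, "dz": -0.5, "turn": 0}, {"fingers": 1, "dx": -3.9, "dy": 0.7, "dz": -0.5, "turn": 0}, {"fingers": 1, "dx": 0, "dy": 0, "dz": 0, "turn": 0}])

```text
clock: 21.63
position: [0.5042, 0.0682, 0.0444]
ee_rot: [0.056, 0.995, -0.087, 0.003]
contact_force: [0.5, -0.5, -5.7]
width: 0.0137
```

```bash
python3 rc.py
```

```text
rest xy mm -111.8 0.4 z 44.4  yaw err deg 89.98  lean u 0.015 v -0.111 F [ 0.4717 -0.5339 -5.6506] t 21.6333
```

>>> play_rows(series=[{"fingers": 1, "dx": -5.9, "dy": 1, "dz": -0.9, "turn": 0}, {"fingers": 1, "dx": -5.9, "dy": 1, "dz": -0.9, "turn": 0}, {"fingers": 1, "dx": -5.9, "dy": 1, "dz": -0.9, "turn": 0}, {"fingers": 1, "dx": -5.9, "dy": 1, "dz": -0.9, "turn": 0}, {"fingers": 1, "dx": -5.9, "dy": 1, "dz": -0.8, "turn": 0}, {"fingers": 1, "dx": 0, "dy": 0, "dz": 0, "turn": 0}])

```text
clock: 22.13
position: [0.4728, 0.0737, 0.0405]
ee_rot: [0.056, 0.995, -0.087, 0.005]
contact_force: [0.5, 0.1, -6.2]
width: 0.013
```

```bash
python3 rc.py
```

```text
rest xy mm -143.7 0.4 z 40.5  yaw err deg 90.00  lean u 0.019 v -0.110 F [ 0.4777  0.1179 -6.189 ] t 22.1333
```

>>> play_rows(series=[{"fingers": 1, "dx": -3.9, "dy": 0.7, "dz": -0.7, "turn": 0}, {"fingers": 1, "dx": -3.9, "dy": 0.7, "dz": -0.7, "turn": 0}, {"fingers": 1, "dx": -3, "dy": 0.5, "dz": -0.4, "turn": 0}, {"fingers": 1, "dx": 0, "dy": 0, "dz": 0, "turn": 0}])

```text
clock: 22.47
position: [0.4651, 0.0751, 0.0396]
ee_rot: [0.056, 0.995, -0.085, 0.009]
contact_force: [-0.6, -1.2, -4.5]
width: 0.0131
```

```bash
python3 rc.py
```

```text
rest xy mm -151.5 0.5 z 39.6  yaw err deg 90.18  lean u 0.028 v -0.110 F [-0.5736 -1.1517 -4.5393] t 22.4667
```

>>> play_rows(series=[{"fingers": 1, "dx": -4, "dy": 0.7, "dz": -0.5, "turn": 0}, {"fingers": 1, "dx": -4, "dy": 0.7, "dz": -0.5, "turn": 0}])

```text
clock: 22.63
position: [0.4651, 0.0752, 0.0397]
ee_rot: [0.057, 0.995, -0.083, 0.018]
contact_force: [10.5, -7.6, -5.2]
width: 0.0127
```

>>> play_rows(series=[{"fingers": 1, "dx": -4, "dy": 0.7, "dz": -0.5, "turn": 0}])

```text
clock: 22.72
position: [0.4651, 0.0752, 0.0398]
ee_rot: [0.057, 0.995, -0.083, 0.022]
contact_force: [8.9, -6.1, -10.5]
width: 0.0124
```

```bash
python3 rc.py
```

```text
rest xy mm -151.5 0.6 z 39.8  yaw err deg 90.55  lean u 0.054 v -0.109 F [  8.882   -6.0831 -10.4987] t 22.7167
```

The stop is at its hard end: no further motion, and the force has risen. Release and lift away.

>>> play_rows(series=[{"fingers": 1, "dx": 0, "dy": 0, "dz": 0, "turn": 0}, {"fingers": 0.05, "dx": 0, "dy": 0, "dz": 0, "turn": 0}, {"fingers": 0.05, "dx": 0, "dy": 0, "dz": 0, "turn": 0}, {"fingers": 0.05, "dx": 0, "dy": 0, "dz": 0, "turn": 0}, {"fingers": 0.05, "dx": 0, "dy": 0, "dz": 0, "turn": 0}, {"fingers": 0.05, "dx": 0, "dy": 0, "dz": 10, "turn": 0}, {"fingers": 0.05, "dx": 0, "dy": 0, "dz": 20, "turn": 0}, {"fingers": 0.05, "dx": 0, "dy": 0, "dz": 25, "turn": 0}, {"fingers": 0.05, "dx": 0, "dy": 0, "dz": 25, "turn": 0}, {"fingers": 0.05, "dx": 0, "dy": 0, "dz": 25, "turn": 0}, {"fingers": 0.05, "dx": 0, "dy": 0, "dz": 25, "turn": 0}, {"fingers": 0.05, "dx": 0, "dy": 0, "dz": 25, "turn": 0}, {"fingers": 0.05, "dx": 0, "dy": 0, "dz": 0, "turn": 0}])

```text
clock: 23.8
position: [0.4483, 0.0773, 0.1987]
ee_rot: [0.057, 0.995, -0.084, 0.006]
contact_force: [0.6, 0.5, 0.2]
width: 0.0404
```

Run:
```python
from ck import *
st=rep();print(st["width"])
t=get_image("top");w=get_image("wrist")
a=cv2.cvtColor(t["pixels"],cv2.COLOR_RGB2BGR)[120:280,150:490];b=cv2.cvtColor(w["pixels"],cv2.COLOR_RGB2BGR)
v=np.vstack([cv2.resize(a,(640,300),interpolation=cv2.INTER_CUBIC),b[:300]]);cv2.imwrite("pics/v4.png",v)
for l in("brown_jar","cement_pot","small_box","cylinder_mid","chock_center"):
    for m in masks_of(t,l)[:3]: print(l,round(m["p"],2),m["xy"],toz(t,[m["xy"]],.02)[0])
```

```text
rest xy mm -168.5 -0.2 z 198.7  yaw err deg 90.34  lean u 0.021 v -0.112 F [0.631  0.5002 0.205 ] t 23.8
0.04042966735134031
cement_pot 0.7 [173.5, 232.4] [0.4424 0.4358 0.02  ]
small_box 0.64 [471.9, 252.8] [ 0.4451 -0.4193  0.02  ]
cylinder_mid 0.93 [308.7, 154.4] [0.7024 0.0654 0.02  ]
chock_center 0.92 [308.0, 186.5] [0.6048 0.0597 0.02  ]
chock_center 0.81 [388.1, 243.7] [ 0.4549 -0.1798  0.02  ]
chock_center 0.81 [390.4, 211.0] [ 0.5493 -0.1825  0.02  ]
```

View pics/v4.png

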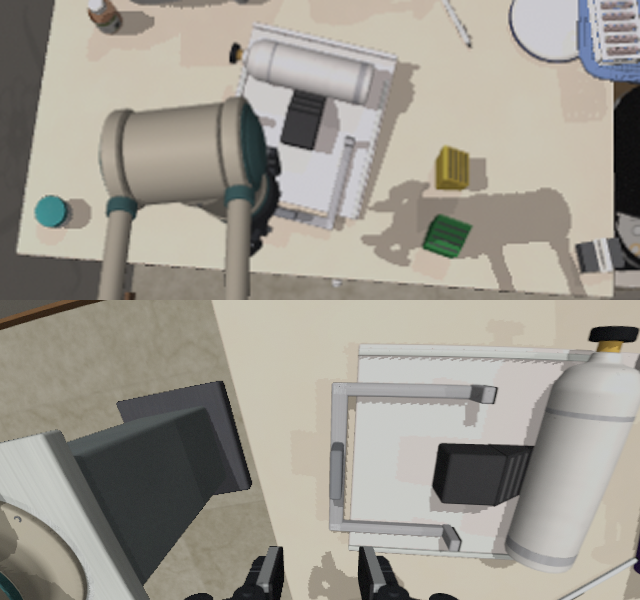

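>>> play_rows(series=[{"fingers": 0.05, "dx": 0, "dy": -10, "dz": 15, "turn": 0}, {"fingers": 0.05, "dx": 0, "dy": -15, "dz": 15, "turn": 0}, {"fingers": 0.05, "dx": 0, "dy": -20, "dz": 15, "turn": 0}, {"fingers": 0.05, "dx": 0, "dy": -20, "dz": 10, "turn": 0}, {"fingers": 0.05, "dx": 0, "dy": -20, "dz": 0, "turn": 0}, {"fingers": 0.05, "dx": 0, "dy": -20, "dz": 0, "turn": 0}, {"fingers": 0.05, "dx": 0, "dy": -15, "dz": 0, "turn": 0}, {"fingers": 0.05, "dx": 0, "dy": 0, "dz": 0, "turn": 0}, {"fingers": 0.05, "dx": 0, "dy": 0, "dz": 0, "turn": 0}, {"fingers": 0.05, "dx": 0, "dy": 0, "dz": 0, "turn": 0}, {"fingers": 0.05, "dx": 0, "dy": 0, "dz": 0, "turn": 0}])

```text
clock: 25.07
position: [0.4399, -0.0466, 0.2394]
ee_rot: [0.057, 0.995, -0.082, -0.012]
contact_force: [0.5, 1.0, 0.5]
width: 0.0406
```

Run:
```python
from ck import *
rep()
for n in("top","scene"):
    t=get_image(n)
    for l in("brown_jar","cement_pot","small_box","cylinder_mid","chock_center"):
        for m in masks_of(t,l)[:2]: print(n,l,round(m["p"],2),m["xy"])
```

```text
rest xy mm -155.5 -123.7 z 239.4  yaw err deg 90.43  lean u -0.013 v -0.116 F [0.4711 0.9935 0.4572] t 25.0667
top brown_jar 0.76 [222.0, 211.8]
top cement_pot 0.53 [176.4, 230.9]
top small_box 0.97 [469.8, 254.4]
top cylinder_mid 0.58 [310.9, 158.3]
top chock_center 0.78 [388.8, 209.8]
top chock_center 0.72 [387.0, 243.3]
scene small_box 0.63 [298.9, 305.8]
scene small_box 0.34 [303.3, 146.0]
scene cylinder_mid 0.98 [353.0, 181.1]
scene cylinder_mid 0.42 [331.7, 187.5]
scene chock_center 0.85 [329.6, 187.9]
scene chock_center 0.85 [325.1, 239.0]
```

```bash
python3 -c "
from rig import *;print(sign_off())"
```

```text
the job is handed in; nothing more can be done
None
```

The job is done and handed in at about 25.7 s of the 58 s allowed. I pushed the chock over onto its underside and let go. I then took it by the thick end, set it on the slope in front of the cylinder's middle and slid it uphill until it touched. Finally I pulled the stop back by its tab to its end, let go and moved the arm clear.

**Chock:** It lies straight uphill and central, with its tip at about x = 53 mm of the rest. On contact the cylinder moved uphill about 1 mm and stayed there. The last views show it held by the chock alone.

**Stop:** It travelled 49.6 mm level, then would not go further and the force rose to about 11 N sideways.

**Jar, pot and box:** In the last top view they are within 1–3 pixels of where they started, which is the noise of the detector.

**Disagreements and misses:**
- My picture fit put the cylinder's axis at about 62–63 mm as found. That is 3–4 mm short of the 66 mm I read from the brief, so I relied on contact instead.
- The tool gradually leaned by up to about 6.5°. This did not affect the outcome.
- In the last look the detector missed the chock in the top view and the jar and pot in the scene view. The other camera found each of them.
- The very first move was refused because a key was missing, and nothing moved.

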